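# Draw the stop pin and snap the test jig's cover shut

### The job

Get the board test jig ready for a run: draw the stop pin out of its bore and park it in the open notch of the bracket on the jig's side, hanging upright by its collar. Then press the spring-lifted cover down on its rubber pad until the roller catch snaps over its lip and holds it shut by itself; the catch is set to a different height on each jig, so feel for the snap, and press gently (never more than 25 N), leaving the things around alone.

Things in the scene. Friction and masses are not known exactly. Their poses are not given: they have to be found in the camera images.
- jig: Aluminium board test jig, fixed to the table: base 180 x 170 x 40 mm (x, y, z), a green circuit board lying in its nest. Origin at the centre of its underside, z up; at yaw 0 its front (catch side) faces -x, the hinge side +x, and the parking bracket stands out on its -y side.
- catch (a point): Middle of the jig's front on its fixed base, 40 mm above the table. Here stands the catch, a dark block 44 mm wide, 66 to 90 mm high: a sprung roller snaps over the cover's lip, a rubber buffer below stops the lip. Its height is set anywhere in a 24 mm range (this point does not show it), so the cover is home at an angle between about -0.09 and +0.09 rad.
- hinge (a point): Middle of the cover's hinge axis (the axis runs along the jig's y), 75 mm behind the jig's centre and 64 mm above the table.
- cover (a joint): Angle of the cover in rad: 0 = level, grows as it opens; at rest it stands open at about 1.2 to 1.4. A spring lifts it whenever it is not latched. With the pin in the bore it cannot go below about 0.2; latched it reads -0.10 to 0.10.
- pad (a point): Middle of the top of the black ribbed rubber press pad (24 x 50 mm) near the free edge of the grey cover with clear window (137 x 136 x 8 mm), 121 mm from the hinge axis, 8 mm above the cover's mid-plane. x points from free edge to hinge, z out of the outer face. Pressing takes about 4 N of spring and 8 to 12 N at the snap, falls off as it snaps, then rises steeply on the buffer.
- pin: The loose stop pin, upright: steel shank 10 mm diameter, 26 mm long; above it a collar 22 mm diameter, 4 mm thick; above that a round dark grip 16 mm diameter, 46 mm tall. Origin at the middle of the shank's lower end, z along the pin; total length 76 mm, 70 g. At the start it stands in the bore, collar on the jig's top.
- bore (a point): Mouth of the pin's bore (12 mm diameter, 28 mm deep) on the jig's top, 40 mm above the table, under the swing of the cover.
- notch (a point): Where the pin's axis shall be when parked, on top of the dark steel bracket plate (6 mm thick, its top 45 mm above the table). The notch is a slot 14 mm wide along the jig's x, open at the front (-x), top and bottom; its mouth is 31 mm in front of this point, its closed end 9 mm behind. The parked pin hangs with its collar on the plate, its origin 26 mm below this point.
- multimeter: Bystander: hand multimeter lying flat, 145 x 72 x 41 mm, origin at the centre of its underside.
- label_roll: Bystander: white label roll, 60 mm diameter, 42 mm high, origin at the centre of its underside.
- mouse_2: Bystander: beige computer mouse, 111 x 60 x 37 mm, origin at the centre of its underside.

How it is judged:
By the outcome, as a careful person would: the job done as asked, in the order asked, and still so for the second after the job is handed in, with the robot touching nothing.
It also fails if it takes over 54 s, if anything falls off the work surface, if the arm or the gripper's body presses on something with over 40 N, if the wrist force passes 120 N, or if a joint passes its speed limit or range.

### The arm

A 7-joint arm with a two-finger parallel gripper is mounted at the origin on a cart in front of the work surface, level with it; the furniture and walls round the work are solid. World frame = base frame: x ahead of the robot, y to its left, z up, the work surface at z = 0. Lengths are in m, angles in rad, forces in N, time in s.
With the tool pointing down it reaches from about 0.4 to 0.85 m from the base axis. Payload 10.4 kg.
Tool frame: the origin (TCP) lies at the very end of the fingers, on their centre line; the grasp point (between the pads) lies 19 mm behind it; z points along the fingers, y is the line along which they close (so a half turn about z gives the same grasp; the last joint's range is limited). The gripper opens to 87 mm and grips with 3 to 60 N. Pads are 19 mm wide; open, the fingers measure 117 mm over their backs; the gripper's body (75 mm by 190 mm) begins 51 mm behind the grasp point.
Start: joints at [-1.158, 0.332, -0.065, 1.46, 0.022, 1.35, -0.088], TCP at [0.264, 0.567, 0.223] pointing down, gripper open.
Joint ranges: [-2.6, 2.6], [-0.5, 2.12], [-1.47, 1.34], [0.16, 2.42], [-1.27, 4.41], [0.06, 2.06], [-2.6, 2.6]. Speed limits (rad/s): [2.22, 2.22, 2.79, 2.79, 3.14, 3.14, 3.14].

### API

Orientations are given as a unit quaternion [x, y, z, w].
In Python, from bench import * gives the robot as it stands.
- The arm moves only by the tool carry_out, never from a script. Its argument "deltas" is a list of rows, each an object with "hand": the finger opening in mm, from 0 to 87; "dp": the shift along the tool's x, y, z each as a share of 250 mm, from -1 to 1, a list of three; "spin": the turn about the tool's z as a share of pi rad, from -1 to 1. In form: [{"hand": hand, "dp": [dx, dy, dz], "spin": spin}, ...]. A call has 1 to 20 rows; each row is the pose to reach, as a shift and turn from the pose commanded when the call began, along the tool's axes at that moment, turning the shorter way round; what a row does not reach only later rows make up. A row lasts 1/10 s, in which the tool goes at most 50 mm and 8.59 degrees, less where a joint would pass 70% of its speed; a pose out of reach is approached as far as the arm can. A call with a number of a shift or a turn outside -1 to 1 is refused whole. A call with a gripper value outside its range is refused whole. The fingers move at their own pace and stop on an object; "force" is the grip in N (left out, the last holds). Time passes only in rows, so rows that repeat a pose let the fingers close. It gives the time, the measured TCP pose, the force, the opening and the grip force at its end, in the units of the state.
- read_state(): the state, without advancing time (a new reading comes with each control period).
- camera(name): name is "scene" or "side" or "wrist"; returns the picture (480x640x3 uint8, red, green, blue); there is no depth.
- get_calibration(name): a dict with "fx", "fy", "cx", "cy" (pixels), "R" (3x3) and "t" (3): a world point X has camera coordinates R X + t; the wrist camera has in their place "mount" (4x4, takes a point from camera to tool coordinates, whose origin is the TCP and whose axes are the flange's). Camera axes: x right, y down, z forward; pixel columns grow to the right and rows downward; lengths in m; the calibration is good to about 2 mm. A picture is of the moment at which its call begins: read the wrist's pose just before it. get_calibration takes no time and is no camera call.
- close_job(): hands the job in; it is judged then, once.
The state is a dict: "time": time; "joint_positions": joint angles; "joint_vel": joint speeds; "joint_torque": joint torques, N m; "ee_pos": TCP position; "eef_rot": TCP orientation; "ft_force": force on the tool from outside, world axes, zero at the start; "torque": the same for the moment, N m; "width": finger opening in m; "grip_force": force on a finger pad.
Only numpy, scipy, OpenCV 4.12 (cv2) and the standard library are available. Lean on these libraries where they do the work, as an engineer would, in place of code of your own. Each camera call takes 0.05 s, during which the arm holds its last target. There are 200 camera calls.

## Working session

There is one attempt and no reset: what is moved stays moved. The work goes in short steps, Python scripts to look and compute and a tool call to move; the robot and the scene stay as the last step left them, time stands still between calls to the robot, and variables do not carry over. Pictures are saved under pics/ and viewed, at most 10 in all, crops included, and the job is handed in when it is done.

Besides the shell and the picture viewer there is one more tool, called after ">>>" as name(argument=value, ...), one argument or row to a line, values as JSON. carry_out: Moves the arm, as the interface text tells. Its arguments: {"type":"object","properties":{"deltas":{"type":"array","items":{"type":"object","properties":{"hand":{"type":"number"},"dp":{"type":"array","items":{"type":"number","minimum":-1,"maximum":1}},"spin":{"type":"number","minimum":-1,"maximum":1}}}},"force":{"type":"number"}},"required":["deltas"]}

```bash
mkdir -p pics; python3 - <<'E'
from bench import *
import cv2
s=read_state(); print(s)
for n in ("scene","side"):
    cv2.imwrite(f"pics/{n}0.png",camera(n)[:,:,::-1]); print(n,get_calibration(n))
print(get_calibration("wrist"))
E
```

```text
{'time': 0.0, 'joint_positions': array([-1.15758007,  0.33288344, -0.06472599,  1.46088559,  0.02159105,
        1.34990794, -0.08850069]), 'joint_vel': array([-2.09140617e-04, -9.49853403e-04, -1.03769593e-03, -8.32614053e-05,
       -5.02158464e-04, -1.31579471e-04,  3.01898629e-04]), 'joint_torque': array([-1.37921884e-04, -6.23257828e+01,  2.45297811e-02, -3.89891410e+01,
       -6.13774010e-02,  3.99499002e-02,  6.92567028e-05]), 'ee_pos': array([0.26367652, 0.56625189, 0.22177339]), 'eef_rot': array([ 2.16167271e-01,  9.76356097e-01, -6.82694187e-04, -1.27904781e-04]), 'ft_force': array([1.07465718, 0.34251703, 0.37331294]), 'torque': array([-0.02955507,  0.02364741,  0.0207248 ]), 'grip_force': 0.0, 'width': 0.0869232804851696}
scene {'fx': 550.6406884831734, 'fy': 550.6406884831734, 'cx': 319.7529706440329, 'cy': 235.26154621347104, 'R': array([[ 0.47504529, -0.87995399,  0.00359867],
       [-0.60186843, -0.32789808, -0.72817391],
       [ 0.64193954,  0.34374966, -0.68538296]]), 't': array([-0.24919701,  0.36241888,  0.6927577 ])}
side {'fx': 518.3075032151698, 'fy': 518.3075032151698, 'cx': 321.6929151906439, 'cy': 244.14028241045892, 'R': array([[-0.99766606,  0.06823215, -0.00260982],
       [ 0.03750166,  0.51559412, -0.85601188],
       [-0.05706193, -0.85411187, -0.51694957]]), 't': array([0.4783753 , 0.06619619, 0.90858688])}
{'fx': 344.69723010755587, 'fy': 344.69723010755587, 'cx': 319.1138596069631, 'cy': 238.74776024983976, 'mount': array([[ 1.11736730e-03, -9.62417945e-01, -2.71570341e-01,
         7.45539476e-02],
       [ 9.99999328e-01,  1.15898568e-03,  7.13602431e-06,
        -9.22010899e-04],
       [ 3.07878300e-04, -2.71570167e-01,  9.62418594e-01,
        -1.61473340e-01],
       [ 0.00000000e+00,  0.00000000e+00,  0.00000000e+00,
         1.00000000e+00]])}
```

View pics/scene0.png

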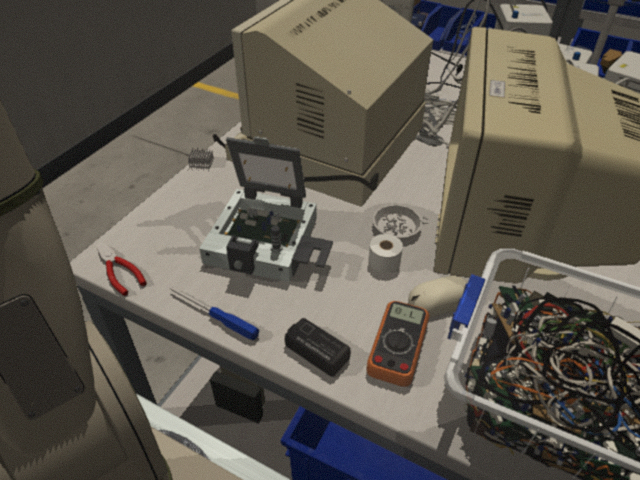

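View pics/side0.png

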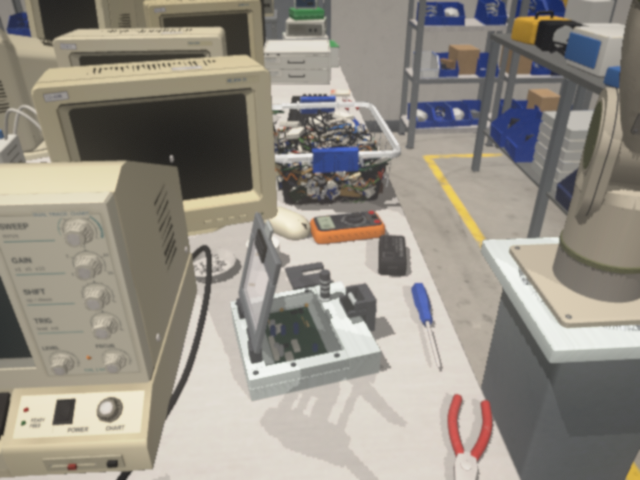

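The scene view shows the jig at about (260,235), with the catch at (241,255), the pin near (277,235) and the bracket at (318,255). In the side view the jig is at about (305,335), the pin at (325,285) and the bracket at (308,272). I'll enlarge both.

```bash
python3 - <<'E'
import cv2,numpy as np
a=cv2.imread("pics/scene0.png")[130:290,195:345]; b=cv2.imread("pics/side0.png")[205:405,225:390]
a=cv2.resize(a,None,fx=2.6,fy=2.6,interpolation=3); b=cv2.resize(b,None,fx=2.4,fy=2.4,interpolation=3)
h=max(a.shape[0],b.shape[0]); o=np.zeros((h,a.shape[1]+b.shape[1],3),np.uint8)
o[:a.shape[0],:a.shape[1]]=a;o[:b.shape[0],a.shape[1]:]=b; print(o.shape,a.shape)
cv2.imwrite("pics/crop1.png",o)
E
```

```text
(480, 786, 3) (416, 390, 3)
```

View pics/crop1.png

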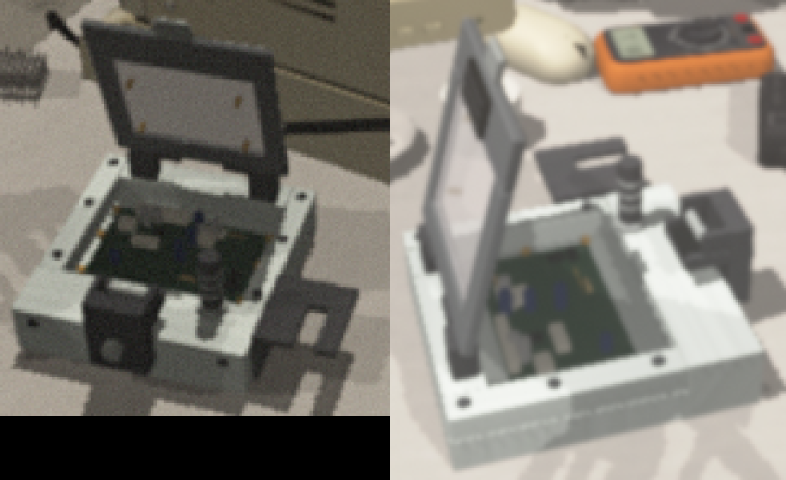

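```bash
cat > h.py <<'E'
from bench import *
import numpy as np, cv2
from scipy.spatial.transform import Rotation as Rn
def ray(name,uv,pose=None):
    c=get_calibration(name); d=np.array([(uv[0]-c['cx'])/c['fx'],(uv[1]-c['cy'])/c['fy'],1.])
    if name=="wrist":
        R=Rn.from_quat(pose[1]).as_matrix(); M=c['mount']
        return R@M[:3,3]+pose[0], R@M[:3,:3]@d
    return -c['R'].T@c['t'], c['R'].T@d
def onz(r,z): o,d=r; return o+d*(z-o[2])/d[2]
def tri(rs):
    A=0;b=0
    for o,d in rs:
        d=d/np.linalg.norm(d);P=np.eye(3)-np.outer(d,d);A=A+P;b=b+P@o
    return np.linalg.solve(A,b)
def proj(name,X,pose=None):
    c=get_calibration(name)
    if name=="wrist":
        R=Rn.from_quat(pose[1]).as_matrix();M=c['mount'];p=M[:3,:3].T@(R.T@(np.asarray(X)-pose[0])-M[:3,3])
    else: p=c['R']@np.asarray(X)+c['t']
    return np.array([c['fx']*p[0]/p[2]+c['cx'],c['fy']*p[1]/p[2]+c['cy']])
E
python3 - <<'E'
from h import *
np.set_printoptions(precision=4,suppress=True)
sc=lambda x,y:ray("scene",(x/2.6+195,y/2.6+130)); sd=lambda x,y:ray("side",((x-390)/2.4+225,y/2.4+205))
for n,r,z in [("sc FL",sc(15,310),.04),("sc FR",sc(247,355),.04),("sc BR",sc(317,190),.04),("sd FL",sd(767,352),.04),("sd BL",sd(450,437),.04),("sd BR",sd(405,233),.04),
 ("sc slot end",sc(328,306),.045),("sc mouth",sc(306,344),.045),("sc br far",sc(357,290),.045),("sd slot end",sd(578,165),.045),("sd mouth",sd(626,155),.045)]: print(n,onz(r,z))
print("collar",tri([sc(210,288),sd(629,197)]),"griptop",tri([sc(210,253),sd(630,162)]))
print("cover corners: ",tri([sc(85,22),sd(523,140)]),tri([sc(272,48),sd(468,22)]))
E
```

```text
sc FL [0.4121 0.1832 0.04  ]
sc FR [0.452  0.0201 0.04  ]
sc BR [0.6261 0.0613 0.04  ]
sd FL [0.4105 0.1905 0.04  ]
sd BL [0.5858 0.2419 0.04  ]
sd BR [0.6232 0.0654 0.04  ]
sc slot end [ 0.5149 -0.0079  0.045 ]
sc mouth [ 0.4757 -0.0121  0.045 ]
sc br far [ 0.5386 -0.0182  0.045 ]
sd slot end [0.5099 0.0037 0.045 ]
sd mouth [ 0.4762 -0.0061  0.045 ]
collar [0.4789 0.0643 0.0598] griptop [0.4801 0.0652 0.0889]
cover corners:  [0.5423 0.1969 0.1945] [0.5746 0.0691 0.1947]
```

>>> carry_out(
  deltas=[
    {"hand":44,"dp":[-0.81,-0.76,-0.16],"spin":-0.214},
    {"hand":44,"dp":[-0.81,-0.76,-0.16],"spin":-0.214},
    {"hand":44,"dp":[-0.81,-0.76,-0.16],"spin":-0.214},
    {"hand":44,"dp":[-0.81,-0.76,-0.16],"spin":-0.214},
    {"hand":44,"dp":[-0.81,-0.76,-0.16],"spin":-0.214},
    {"hand":44,"dp":[-0.81,-0.76,-0.16],"spin":-0.214},
  ],
)

```text
time: 0.7
ee_pos: [0.3684, 0.3055, 0.2629]
eef_rot: [-0.118, 0.993, -0.0, 0.0]
ft_force: [1.0, 0.6, -0.8]
width: 0.0481
grip_force: 0.0
```

```bash
cat >> h.py <<'E'
def togo(xyz,yaw_y=None):
    "shift shares and spin to a TCP position with tool y at world angle yaw_y"
    s=read_state();R=Rn.from_quat(s['eef_rot']).as_matrix()
    a=np.arctan2(R[1,1],R[0,1]); sp=0
    if yaw_y is not None: sp=-((yaw_y-a+np.pi/2)%np.pi-np.pi/2)/np.pi
    print("t",round(s['time'],2),"pos",s['ee_pos'].round(4),"y ang",a.round(3),"z",R[:,2].round(3),"dp",(R.T@(np.array(xyz)-s['ee_pos'])/.25).round(3),"spin",round(sp,4),"F",s['ft_force'].round(1),"w",s['width'].round(4))
E
python3 -c "
from h import *
togo([.47,.05,.26],np.pi/2+.235)"
```

```text
Traceback (most recent call last):
  File "h.py", line 27, in togo
    print("t",round(s['time'],2),"pos",s['ee_pos'].round(4),"y ang",a.round(3),"z",R[:,2].round(3),"dp",(R.T@(np.array(xyz)-s['ee_pos'])/.25).round(3),"spin",round(sp,4),"F",s['ft_force'].round(1),"w",s['width'].round(4))
                                                                                                                                                                                                         ^^^^^^^^^^^^^^^^
AttributeError: 'float' object has no attribute 'round'
```

```bash
sed -i "s/s\['width'\].round(4)/round(s['width'],4)/" h.py; python3 -c "
from h import *
togo([.47,.05,.26],np.pi/2+.235)"
```

```text
t 0.7 pos [0.3684 0.3055 0.2629] y ang 1.808 z [ 0. -0. -1.] dp [-0.155 -1.089  0.012] spin 0.0006 F [ 1.   0.6 -0.8] w 0.0481
```

>>> carry_out(
  deltas=[
    {"hand":44,"dp":[-0.155,-1.0,0],"spin":0},
    {"hand":44,"dp":[-0.155,-1.0,0],"spin":0},
    {"hand":44,"dp":[-0.155,-1.0,0],"spin":0},
    {"hand":44,"dp":[-0.155,-1.0,0],"spin":0},
    {"hand":44,"dp":[-0.155,-1.0,0],"spin":0},
    {"hand":44,"dp":[-0.155,-1.0,0],"spin":0},
    {"hand":44,"dp":[-0.155,-1.0,0],"spin":0},
  ],
)

```text
time: 1.4
ee_pos: [0.4635, 0.0737, 0.2623]
eef_rot: [-0.116, 0.993, 0.0, -0.0]
ft_force: [0.3, 0.5, -0.5]
width: 0.0437
grip_force: 0.0
```

```bash
python3 -c "
from h import *
togo([.47,.05,.26],np.pi/2+.235)
cv2.imwrite('pics/w1.png',camera('wrist')[:,:,::-1])"
```

```text
t 1.4 pos [0.4635 0.0737 0.2623] y ang 1.804 z [-0.001  0.    -1.   ] dp [-0.003 -0.098  0.009] spin -0.0005 F [ 0.3  0.5 -0.5] w 0.0437
```

View pics/w1.png

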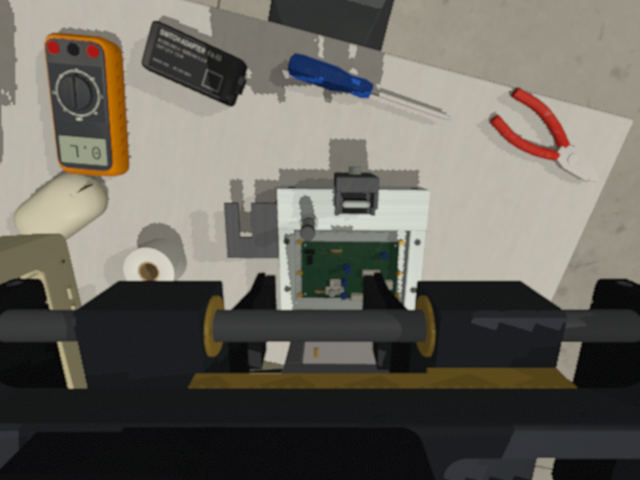

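The wrist view shows the jig aligned with the image: the pin top at (307,226), the catch at (356,193), and the bracket at (250,228) with its slot opening upwards. I'll enlarge it for exact pixels.

```bash
python3 -c "
import cv2
a=cv2.imread('pics/w1.png')[160:310,215:440]
cv2.imwrite('pics/w1c.png',cv2.resize(a,None,fx=3.5,fy=3.5,interpolation=3))"
```

```text
(no output)
```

View pics/w1c.png

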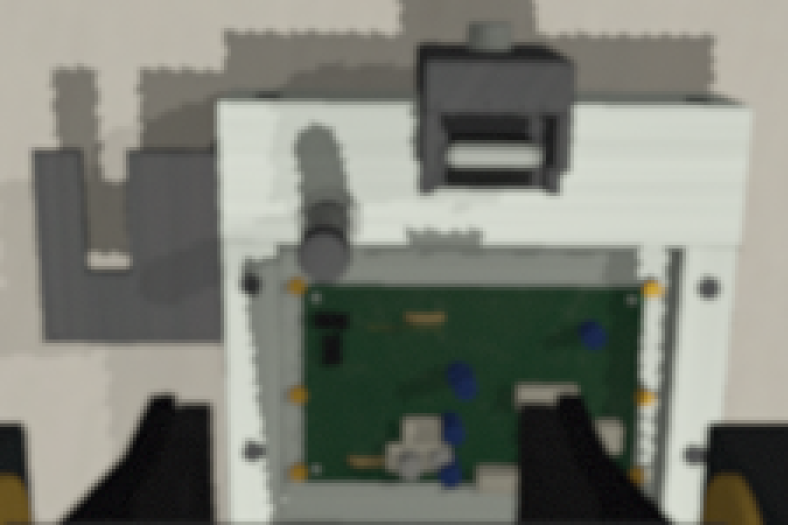

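```bash
python3 - <<'E'
from h import *
np.set_printoptions(precision=4,suppress=True)
s=read_state(); P=(s['ee_pos'],s['eef_rot'])
w=lambda x,y,z:onz(ray("wrist",(x/3.5+215,y/3.5+160),P),z)
ml,mr,el,er=w(83,150,.045),w(129,150,.045),w(88,268,.045),w(131,268,.045)
print(ml,mr,el,er)
FL,FR=w(750,103,.04),w(217,100,.04); print("FL FR",FL,FR, np.linalg.norm(FL-FR))
print("pin top",w(324,255,.09))
d=FL-FR; yaw=np.arctan2(-d[0],d[1]); print("yaw",yaw)
u=np.array([np.cos(yaw),np.sin(yaw),0]);v=np.array([-u[1],u[0],0])
print("slot widths",(ml-mr)@v,(el-er)@v,"len",(el-ml)@u)
e=(ml+mr)/2; en=(el+er)/2
print("notch from mouth",e+31e-3*u,"from end",en-9e-3*u)
c=(FL+FR)/2+.09*u; print("jig c",c)
print("bracket edges: slot end to jig", (en-c)@u,(en-c)@v)
sc=lambda x,y:ray("scene",(x/2.6+195,y/2.6+130)); sd=lambda x,y:ray("side",((x-390)/2.4+225,y/2.4+205))
ws=ray("wrist",(324/3.5+215,255/3.5+160),P)
print("pin top 3view",tri([sc(210,253),sd(630,162),ws]))
E
```

```text
[ 0.4748 -0.0143  0.045 ] [ 0.4714 -0.0001  0.045 ] [ 0.5127 -0.006   0.045 ] [0.5094 0.0076 0.045 ]
FL FR [0.4112 0.188  0.04  ] [0.4501 0.0233 0.04  ] 0.16925213499403177
pin top [0.4785 0.0665 0.09  ]
yaw 0.23189769621237902
slot widths -0.014582473448711025 -0.014005441865129024 len 0.0387830512865878
notch from mouth [ 0.5033 -0.0001  0.045 ] from end [ 0.5023 -0.0013  0.045 ]
jig c [0.5182 0.1264 0.04  ]
bracket edges: slot end to jig -0.03585572989515822 -0.12052991972021802
pin top 3view [0.4797 0.0657 0.089 ]
```

```bash
python3 - <<'E'
from h import *
np.set_printoptions(precision=4,suppress=True)
s=read_state(); P=(s['ee_pos'],s['eef_rot'])
w=lambda x,y,z:onz(ray("wrist",(x/3.5+215,y/3.5+160),P),z)
u=np.array([np.cos(.232),np.sin(.232),0]);v=np.array([-u[1],u[0],0]);c=np.array([.5182,.1264,.04])
for z in(.09,.07):
  for p in((420,190),(570,180),(420,60)):
    q=w(*p,z)-c; print("catch",z,q@u,q@v)
print("monitor",onz(ray("scene",(440,270)),0),"scope",onz(ray("scene",(365,200)),0))
togo([.4785,.0663,.12],np.pi/2+.232)
E
```

```text
catch 0.09 -0.07153192150604089 -0.022040466076561745
catch 0.09 -0.07463020184034565 0.020067150647744947
catch 0.09 -0.10775647091606128 -0.02268663746052417
catch 0.07 -0.06741955895660592 -0.021101670050836185
catch 0.07 -0.07070347895701273 0.023528908789745815
catch 0.07 -0.10581457473234365 -0.021786558086302102
monitor [ 0.6083 -0.2061 -0.    ] scope [0.7253 0.0002 0.    ]
t 1.45 pos [0.4632 0.0753 0.2623] y ang 1.807 z [-0.001  0.    -1.   ] dp [-0.051 -0.05   0.569] spin 0.0014 F [ 0.4  0.2 -0.1] w 0.044
```

>>> carry_out(
  deltas=[
    {"hand":32,"dp":[-0.051,-0.05,0.1],"spin":0},
    {"hand":32,"dp":[-0.051,-0.05,0.3],"spin":0},
    {"hand":32,"dp":[-0.051,-0.05,0.45],"spin":0},
    {"hand":32,"dp":[-0.051,-0.05,0.5],"spin":0},
    {"hand":32,"dp":[-0.051,-0.05,0.569],"spin":0},
    {"hand":32,"dp":[-0.051,-0.05,0.569],"spin":0},
  ],
)

```text
time: 2.05
ee_pos: [0.4778, 0.0667, 0.1194]
eef_rot: [-0.119, 0.993, -0.0, -0.001]
ft_force: [0.2, -1.1, 1.1]
width: 0.032
grip_force: 0.0
```

```bash
python3 -c "
from h import *
togo([.4785,.0663,.051],np.pi/2+.232)
cv2.imwrite('pics/w2.png',camera('wrist')[100:,:,::-1])"
```

```text
t 2.05 pos [0.4778 0.0667 0.1194] y ang 1.809 z [-0.002 -0.001 -1.   ] dp [-0.003 -0.002  0.274] spin 0.002 F [ 0.2 -1.1  1.1] w 0.032
```

View pics/w2.png

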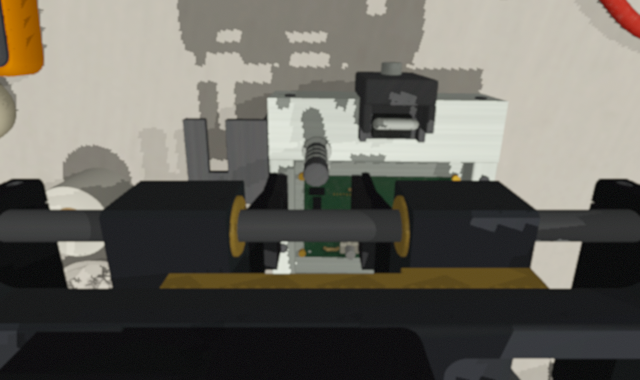

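The pin top is at (316,274) in the full frame, roughly between the fingers; the slot is at x=208 to 226, with its mouth at row 219 and its end at row 272. I'll check the centring.

```bash
python3 - <<'E'
from h import *
np.set_printoptions(precision=4,suppress=True)
s=read_state(); P=(s['ee_pos'],s['eef_rot'])
w=lambda x,y,z:onz(ray("wrist",(x,y),P),z)
u=np.array([np.cos(.232),np.sin(.232),0])
print("pin",w(316,273.5,.09),"notch m",w(216.5,219.5,.045)+.031*u,"e",w(219,272,.045)-.009*u)
print("tcp foot px",proj("wrist",s['ee_pos'],P))
E
```

```text
pin [0.4798 0.0647 0.09  ] notch m [ 0.5044 -0.0021  0.045 ] e [ 0.5041 -0.0032  0.045 ]
tcp foot px [319.8785 294.4523]
```

>>> carry_out(
  deltas=[
    {"hand":32,"dp":[-0.006,-0.007,0.1],"spin":0},
    {"hand":32,"dp":[-0.006,-0.007,0.2],"spin":0},
    {"hand":32,"dp":[-0.006,-0.007,0.274],"spin":0},
    {"hand":32,"dp":[-0.006,-0.007,0.274],"spin":0},
    {"hand":10,"dp":[-0.006,-0.007,0.274],"spin":0},
    {"hand":10,"dp":[-0.006,-0.007,0.274],"spin":0},
    {"hand":10,"dp":[-0.006,-0.007,0.274],"spin":0},
    {"hand":10,"dp":[-0.006,-0.007,0.274],"spin":0},
  ],
  force=25,
)

```text
time: 2.9
ee_pos: [0.4816, 0.0649, 0.0531]
eef_rot: [-0.118, 0.993, 0.0, 0.001]
ft_force: [-1.8, 0.8, 7.5]
width: 0.0151
grip_force: 25.0
```

>>> carry_out(
  deltas=[
    {"hand":10,"dp":[0,0,-0.05],"spin":0},
    {"hand":10,"dp":[0,0,-0.1],"spin":0},
    {"hand":10,"dp":[0,0,-0.16],"spin":0},
    {"hand":10,"dp":[0,0,-0.22],"spin":0},
    {"hand":10,"dp":[0,0,-0.22],"spin":0},
    {"hand":10,"dp":[0,0,-0.22],"spin":0},
  ],
)

```text
time: 3.5
ee_pos: [0.4807, 0.0645, 0.1072]
eef_rot: [-0.118, 0.993, 0.0, 0.0]
ft_force: [0.8, 0.4, -1.9]
width: 0.0153
grip_force: 25.0
```

```bash
python3 -c "
from h import *
togo([.5042,-.0022,.1],np.pi/2+.232)
import numpy as np
a=camera('scene')[130:290,195:345,::-1];b=camera('side')[205:365,225:390,::-1]
c=camera('wrist')[180:320,160:440,::-1]
cv2.imwrite('pics/full.png',np.zeros((1,1)))
o=np.hstack([cv2.resize(a,None,fx=2.5,fy=2.5),cv2.resize(b,None,fx=2.5,fy=2.5)]);c=cv2.resize(c,None,fx=1.4,fy=1.4);
p=np.zeros((196,o.shape[1],3),np.uint8);p[:c.shape[0],:c.shape[1]]=c
o=np.vstack([o,p]);print(o.shape);cv2.imwrite('pics/p3.png',o)"
```

```text
t 3.5 pos [0.4807 0.0645 0.1072] y ang 1.807 z [ 0.001  0.    -1.   ] dp [-0.029 -0.281  0.029] spin 0.0014 F [ 0.8  0.4 -1.9] w 0.0153
(596, 787, 3)[ WARN:0@5.083] global loadsave.cpp:1063 imwrite_ Unsupported depth image for selected encoder is fallbacked to CV_8U.
```

View pics/p3.png

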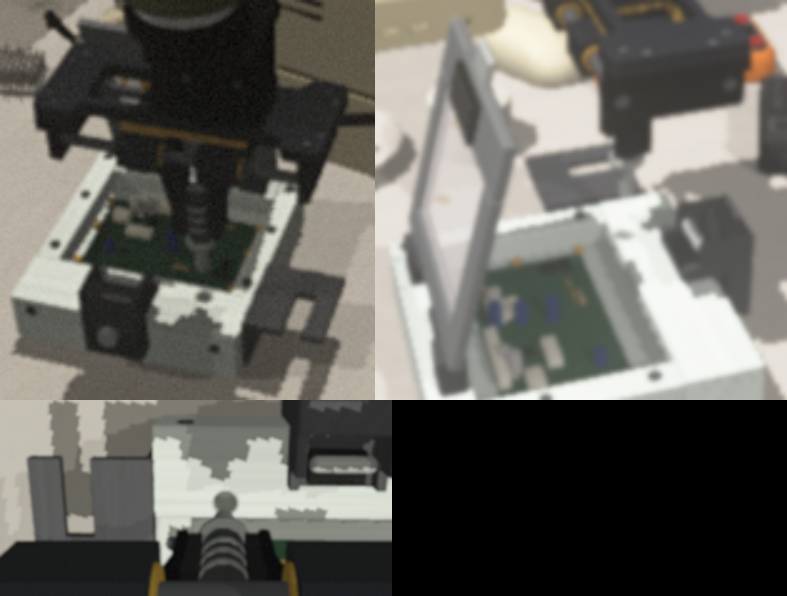

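The pin is out and hanging upright in the fingers; its tip is at about (321,250) in the full wrist frame, and the slot's end at about (218,275). I'll compute the offset.

```bash
python3 - <<'E'
from h import *
np.set_printoptions(precision=4,suppress=True)
s=read_state(); P=(s['ee_pos'],s['eef_rot'])
im=camera('wrist')[:,:,::-1]; cv2.imwrite('pics/w4.png',im)
w=lambda x,y,z:onz(ray("wrist",(x,y),P),z)
u=np.array([np.cos(.232),np.sin(.232),0]);v=np.array([-u[1],u[0],0])
L=lambda x,y:(160+x/1.4,180+(y-400)/1.4)
print("pred tip",proj("wrist",s['ee_pos']-[0,0,.039],P),"collar",proj("wrist",s['ee_pos']-[0,0,.011],P),"seen tip,collar",L(225,500),L(225,525))
m=w(*L(78,458),.045)+.031*u;e=w(*L(79.5,535),.045)-.009*u;print("notch",m,e, "width",np.linalg.norm(w(*L(63,458),.045)-w(*L(93,458),.045)))
n=(m+e)/2;print("rel tcp u,v",(n-s['ee_pos'])@u,(n-s['ee_pos'])@v)
for r in range(232,262,3): print(r,im[r,300:344:3].mean(2).astype(int))
print(im[225,190:236].mean(1 if 0 else -1).astype(int)); print(im[240,190:236].mean(-1).astype(int))
togo([.5042,-.0022,.1],np.pi/2+.232)
E
```

```text
pred tip [319.8448 267.641 ] collar [319.8697 285.7947] seen tip,collar (320.7142857142857, 251.42857142857144) (320.7142857142857, 269.2857142857143)
notch [ 0.5029 -0.0013  0.045 ] [ 0.5025 -0.0037  0.045 ] width 0.0141928504664224
rel tcp u,v 0.0066619078973894266 -0.0701723808234006Traceback (most recent call last):
  File "<stdin>", line 11, in <module>
    rcount = _count_reduce_items(arr, axis, keepdims=keepdims, where=where)
    items *= arr.shape[mu.normalize_axis_index(ax, arr.ndim)]
                       ~~~~~~~~~~~~~~~~~~~~~~~^^^^^^^^^^^^^^
numpy.exceptions.AxisError: axis 2 is out of bounds for array of dimension 2
```

```bash
python3 - <<'E'
from h import *
np.set_printoptions(precision=4,suppress=True)
s=read_state(); P=(s['ee_pos'],s['eef_rot'])
print("bore",proj("wrist",[.4795,.0653,.04],P))
im=cv2.imread('pics/w4.png'); c=im[215:325,180:340]; cv2.imwrite('pics/w4c.png',cv2.resize(c,None,fx=5,fy=5,interpolation=3))
for z in (-.039,-.013,-.009,.037): print(z,proj("wrist",s['ee_pos']+[0,0,z],P))
E
```

```text
bore [321.5269 253.3999]
-0.039 [319.8479 267.6401]
-0.013 [319.8689 284.3253]
-0.009 [319.8726 287.2944]
0.037 [319.9303 333.1712]
```

View pics/w4c.png

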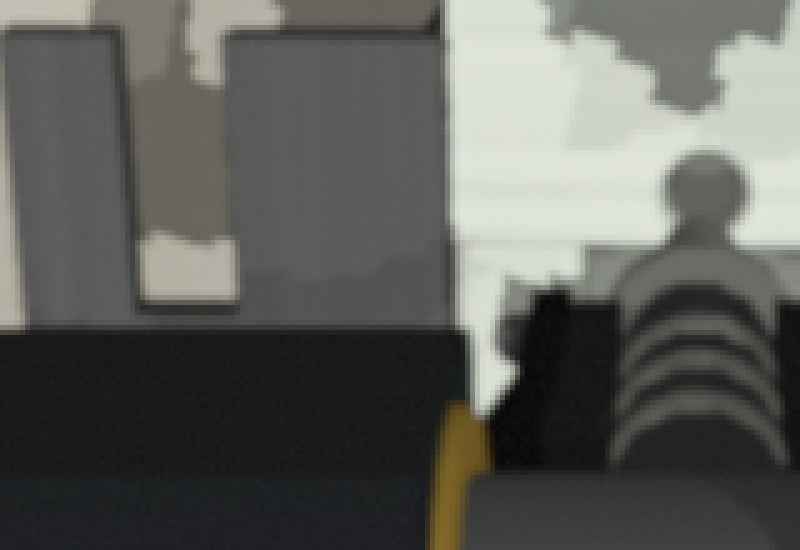

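The round spot at (321,253) is the empty bore, as predicted. The collar is centred at x=320 and its front edge fits the prediction, so the pin is on the tool axis. The slot's middle is at (215.3,222) at the mouth and (217.5,275.6) at the end.

```bash
python3 - <<'E'
from h import *
np.set_printoptions(precision=4,suppress=True)
s=read_state(); P=(s['ee_pos'],s['eef_rot'])
w=lambda x,y,z:onz(ray("wrist",(x,y),P),z)
u=np.array([np.cos(.232),np.sin(.232),0]);v=np.array([-u[1],u[0],0])
m=w(215.3,222,.045)+.031*u;e=w(217.5,275.6,.045)-.009*u;b=w(321,253,.04)
n=(m+e)/2;print(m,e,"bore",b,"notch-bore",n-b); 
togo([.504,-.0022,s['ee_pos'][2]],np.pi/2+.232)
E
```

```text
[ 0.5034 -0.0015  0.045 ] [ 0.5018 -0.0033  0.045 ] bore [0.4793 0.0649 0.04  ] notch-bore [ 0.0233 -0.0673  0.005 ]
t 3.7 pos [0.4802 0.0642 0.1061] y ang 1.807 z [-0.001 -0.    -1.   ] dp [-0.03  -0.281 -0.   ] spin 0.0014 F [-1.1  0.7 -0.8] w 0.0155
```

>>> carry_out(
  deltas=[
    {"hand":10,"dp":[-0.032,-0.15,0],"spin":0},
    {"hand":10,"dp":[-0.032,-0.25,0],"spin":0},
    {"hand":10,"dp":[-0.032,-0.284,0],"spin":0},
    {"hand":10,"dp":[-0.032,-0.284,0],"spin":0},
    {"hand":10,"dp":[-0.032,-0.284,0.04],"spin":0},
    {"hand":10,"dp":[-0.032,-0.284,0.08],"spin":0},
    {"hand":10,"dp":[-0.032,-0.284,0.1],"spin":0},
    {"hand":10,"dp":[-0.032,-0.284,0.12],"spin":0},
    {"hand":10,"dp":[-0.032,-0.284,0.12],"spin":0},
  ],
)

```text
time: 4.6
ee_pos: [0.5045, -0.0024, 0.0759]
eef_rot: [-0.118, 0.993, -0.0, -0.001]
ft_force: [0.2, -1.0, -0.5]
width: 0.0147
grip_force: 25.0
```

```bash
python3 -c "
from h import *
for i in range(2):
  a=camera('wrist')
  togo([.504,-.0022,.058],np.pi/2+.232)
b=camera('side')[250:310,275:365,::-1];a=camera('wrist')[200:300,250:390,::-1]
cv2.imwrite('pics/p5.png',np.hstack([cv2.resize(a,(400,286),interpolation=3),cv2.resize(b,(400,286),interpolation=3)]))"
```

```text
t 4.65 pos [ 0.5048 -0.0026  0.0765] y ang 1.808 z [-0.001 -0.    -1.   ] dp [0.003 0.002 0.074] spin 0.0015 F [ 0.1 -0.5 -1.1] w 0.0149
t 4.7 pos [ 0.5051 -0.0026  0.0768] y ang 1.807 z [-0.  0. -1.] dp [0.004 0.003 0.075] spin 0.0015 F [ 1.  -0.6 -0.6] w 0.0153
```

View pics/p5.png

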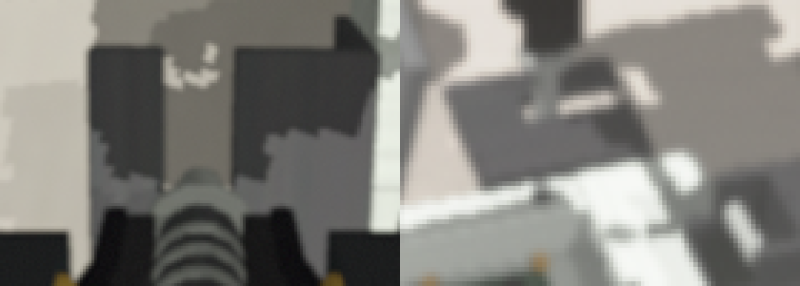

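The shank is inside the slot (wrist panel centre) and nothing presses on it. I'll lower the collar to the plate.

>>> carry_out(
  deltas=[
    {"hand":10,"dp":[0,0,0.035],"spin":0},
    {"hand":10,"dp":[0,0,0.06],"spin":0},
    {"hand":10,"dp":[0,0,0.07],"spin":0},
    {"hand":10,"dp":[0,0,0.074],"spin":0},
    {"hand":10,"dp":[0,0,0.076],"spin":0},
    {"hand":10,"dp":[0,0,0.076],"spin":0},
  ],
)

```text
time: 5.4
ee_pos: [0.5048, -0.0027, 0.0581]
eef_rot: [-0.118, 0.993, 0.0, -0.0]
ft_force: [-3.2, 0.0, 6.2]
width: 0.0154
grip_force: 25.0
```

>>> carry_out(
  deltas=[
    {"hand":32,"dp":[0,0,0],"spin":0},
    {"hand":32,"dp":[0,0,0],"spin":0},
    {"hand":32,"dp":[0,0,0],"spin":0},
    {"hand":32,"dp":[0,0,-0.1],"spin":0},
    {"hand":32,"dp":[0,0,-0.25],"spin":0},
    {"hand":32,"dp":[0,0,-0.4],"spin":0},
    {"hand":32,"dp":[0,0,-0.55],"spin":0},
    {"hand":32,"dp":[0,0,-0.7],"spin":0},
    {"hand":0,"dp":[0,0,-0.7],"spin":0},
    {"hand":0,"dp":[0,0,-0.7],"spin":0},
  ],
)

```text
time: 6.4
ee_pos: [0.5054, -0.0027, 0.2332]
eef_rot: [-0.118, 0.993, 0.0, 0.001]
ft_force: [0.6, -0.2, -0.2]
width: 0.0231
grip_force: 0.0
```

```bash
python3 -c "
from h import *
togo([.504,-.0022,.23],np.pi/2+.232)
b=camera('side')[205:405,225:390,::-1];a=camera('scene')[130:290,195:345,::-1];c=camera('wrist')[:,:,::-1];cv2.imwrite('pics/w6.png',c)
cv2.imwrite('pics/p6.png',np.hstack([cv2.resize(a,(390,416),interpolation=3),cv2.resize(b,(343,416),interpolation=3)]))"
```

```text
t 6.4 pos [ 0.5054 -0.0027  0.2332] y ang 1.807 z [ 0.002  0.001 -1.   ] dp [0.005 0.003 0.013] spin 0.0014 F [ 0.6 -0.2 -0.2] w 0.0231
```

View pics/p6.png

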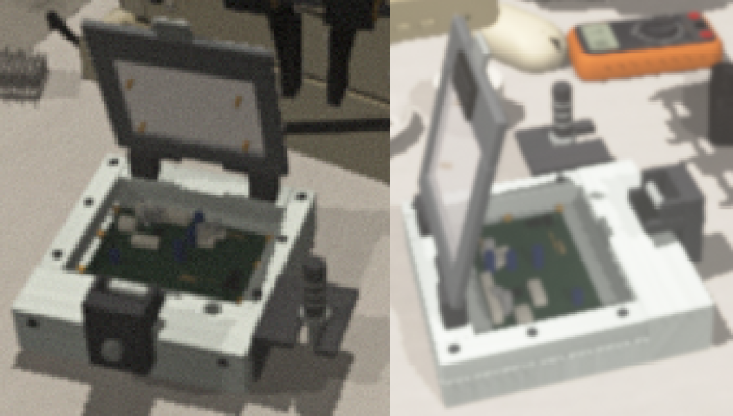

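The pin stands upright in the notch in both views: scene panel (314,290), side panel (562,110). Next I'll compute the clearance behind the cover.

```bash
python3 - <<'E'
from h import *
np.set_printoptions(precision=4,suppress=True)
u=np.array([np.cos(.232),np.sin(.232),0]);v=np.array([-u[1],u[0],0]);c=np.array([.519,.125,0])
def show(n,X): d=X-c; print(n,X,"u,v,z",d@u,d@v,X[2])
show("scope corner near robot/-y",onz(ray("scene",(365,200)),0))
show("scope front bottom side",onz(ray("side",(150,470)),0))
show("scope left-lower scene",onz(ray("scene",(245,150)),0.0))
show("cable end",tri([ray("scene",(375,178)),ray("side",(206,250))]))
show("scope top corner",tri([ray("scene",(365,100)),ray("side",(180,168))]))
# cover free-edge corners/pad by side view: pad dark patch centre side crop (474,100)
show("pad?",tri([ray("side",((475-390)/2.4+225,100/2.4+205)),(c+[0,0,.18]+.05*u,v)]))
th=1.3
for th in(1.2,1.3,1.4):
  p=c+(0.075-.121*np.cos(th)+.008*np.sin(th))*u+[0,0,.064+.121*np.sin(th)+.008*np.cos(th)]
  print(th,"pad proj in side crop",(proj("side",p)-[225,205])*2.4+[390,0],"in scene",proj("scene",p))
togo(list((c+.0815*u)[:2])+[.23],np.pi/2+.232)
E
```

```text
scope corner near robot/-y [0.7253 0.0002 0.    ] u,v,z 0.17208245555563298 -0.16890152355849652 0.0
scope front bottom side [0.6986 0.3223 0.    ] u,v,z 0.2201332341085802 0.1507612236804066 0.0
scope left-lower scene [0.7573 0.3247 0.    ] u,v,z 0.2777899662587985 0.1395741126510951 0.0
cable end [ 0.6765 -0.0296  0.0884] u,v,z 0.11769880706578142 -0.1866508579073787 0.08844545841117082
scope top corner [0.6875 0.003  0.2441] u,v,z 0.13591796744634976 -0.15745679470086374 0.24413797484342278
pad? [0.5676 0.1358 0.1801] u,v,z 0.04976573354685128 -0.0007051026412977276 0.1800621750320562
1.2 pad proj in side crop [495.2975  98.1924] in scene [262.0484 151.8944]
1.3 pad proj in side crop [473.4602  96.7319] in scene [264.1329 146.8064]
1.4 pad proj in side crop [451.0284  97.2329] in scene [266.2783 142.267 ]
t 6.55 pos [ 0.5044 -0.0028  0.2315] y ang 1.807 z [-0.002 -0.    -1.   ] dp [-0.503  0.482  0.005] spin 0.0014 F [-0.5  0.2 -1. ] w 0.0113
```

>>> carry_out(
  deltas=[
    {"hand":0,"dp":[-0.503,0.482,0],"spin":0.0014},
    {"hand":0,"dp":[-0.503,0.482,0],"spin":0.0014},
    {"hand":0,"dp":[-0.503,0.482,0],"spin":0.0014},
    {"hand":0,"dp":[-0.503,0.482,0],"spin":0.0014},
    {"hand":0,"dp":[-0.503,0.482,0],"spin":0.0014},
    {"hand":0,"dp":[-0.503,0.482,0.08],"spin":0.0014},
    {"hand":0,"dp":[-0.503,0.482,0.15],"spin":0.0014},
    {"hand":0,"dp":[-0.503,0.482,0.19],"spin":0.0014},
    {"hand":0,"dp":[-0.503,0.482,0.19],"spin":0.0014},
  ],
)

```text
time: 7.45
ee_pos: [0.598, 0.143, 0.1834]
eef_rot: [-0.115, 0.993, -0.0, -0.002]
ft_force: [-0.1, -0.1, -0.4]
width: 0.0006
grip_force: 0.0
```

```bash
cat > path.py <<'E'
from h import *
np.set_printoptions(precision=3,suppress=True)
u=np.array([np.cos(.232),np.sin(.232),0]);v=np.array([-u[1],u[0],0]);c=np.array([.519,.125,0])
def tip(th):
    "U,Z of the TCP whose front edge (back edge below level) touches the pad plane"
    q=.0095*np.clip(np.sin(max(th,0)),0,1); U=.075-.121*np.cos(th)+.008*np.sin(th)+q
    e=U-.0095*(1 if th>=0 else -1); r=(.075-e+.008*np.sin(th))/np.cos(th)
    return U,.064+r*np.sin(th)+.008*np.cos(th)
def rows(ths):
    s=read_state();R=Rn.from_quat(s['eef_rot']).as_matrix();d=s['ee_pos']-c
    print("t",round(s['time'],2),"U,V,Z",d@u,d@v,s['ee_pos'][2],"F",s['ft_force'],"w",s['width'])
    for th in ths:
        U,Z=tip(th); print(round(th,2),"UZ",round(U,4),round(Z,4),"dp",R.T@(c+U*u+[0,0,Z]-s['ee_pos'])/.25)
E
python3 -c "
from path import *
rows(np.arange(1.3,.2,-.1))"
```

```text
t 7.45 U,V,Z 0.08098939942489129 -0.0006002539763224207 0.18335398881025392 F [-0.126 -0.096 -0.422] w 0.0005662275946009533
1.3 UZ 0.0595 0.184 dp [ 0.086  0.002 -0.002]
1.2 UZ 0.0475 0.1813 dp [0.134 0.002 0.009]
1.1 UZ 0.0357 0.1775 dp [0.181 0.002 0.024]
1.0 UZ 0.0243 0.1725 dp [0.226 0.002 0.044]
0.9 UZ 0.0135 0.1663 dp [0.27  0.002 0.069]
0.8 UZ 0.0033 0.1591 dp [0.311 0.002 0.098]
0.7 UZ -0.0063 0.1509 dp [0.349 0.002 0.131]
0.6 UZ -0.015 0.1418 dp [0.383 0.002 0.168]
0.5 UZ -0.0228 0.1317 dp [0.414 0.002 0.208]
0.4 UZ -0.0296 0.1209 dp [0.442 0.002 0.251]
0.3 UZ -0.0354 0.1095 dp [0.465 0.002 0.297]
```

>>> carry_out(
  deltas=[
    {"hand":0,"dp":[0.05,0.002,0],"spin":0},
    {"hand":0,"dp":[0.086,0.002,0],"spin":0},
    {"hand":0,"dp":[0.11,0.002,0.003],"spin":0},
    {"hand":0,"dp":[0.134,0.002,0.009],"spin":0},
    {"hand":0,"dp":[0.158,0.002,0.016],"spin":0},
    {"hand":0,"dp":[0.181,0.002,0.024],"spin":0},
    {"hand":0,"dp":[0.203,0.002,0.034],"spin":0},
    {"hand":0,"dp":[0.226,0.002,0.044],"spin":0},
    {"hand":0,"dp":[0.226,0.002,0.044],"spin":0},
  ],
)

```text
time: 8.35
ee_pos: [0.5431, 0.1313, 0.1739]
eef_rot: [-0.116, 0.993, 0.0, -0.0]
ft_force: [0.3, -0.1, -1.0]
width: 0.0007
grip_force: 0.1
```

```bash
python3 -c "
from path import *
rows(np.arange(1.0,.15,-.05))"
```

```text
t 8.35 U,V,Z 0.02489303523992517 0.0005439679086128527 0.1738879014108621 F [ 0.331 -0.072 -0.997] w 0.0007235693464246706
1.0 UZ 0.0243 0.1725 dp [ 0.002 -0.002  0.006]
0.95 UZ 0.0189 0.1696 dp [ 0.024 -0.002  0.017]
0.9 UZ 0.0135 0.1663 dp [ 0.046 -0.002  0.03 ]
0.85 UZ 0.0083 0.1629 dp [ 0.066 -0.002  0.044]
0.8 UZ 0.0033 0.1591 dp [ 0.087 -0.002  0.059]
0.75 UZ -0.0016 0.1551 dp [ 0.106 -0.002  0.075]
0.7 UZ -0.0063 0.1509 dp [ 0.125 -0.002  0.092]
0.65 UZ -0.0107 0.1464 dp [ 0.142 -0.002  0.11 ]
0.6 UZ -0.015 0.1418 dp [ 0.159 -0.002  0.129]
0.55 UZ -0.019 0.1368 dp [ 0.175 -0.002  0.148]
0.5 UZ -0.0228 0.1317 dp [ 0.191 -0.002  0.169]
0.45 UZ -0.0263 0.1264 dp [ 0.205 -0.002  0.19 ]
0.4 UZ -0.0296 0.1209 dp [ 0.218 -0.002  0.212]
0.35 UZ -0.0327 0.1153 dp [ 0.23  -0.002  0.235]
0.3 UZ -0.0354 0.1095 dp [ 0.241 -0.002  0.258]
0.25 UZ -0.0379 0.1035 dp [ 0.251 -0.002  0.282]
0.2 UZ -0.0401 0.0974 dp [ 0.26  -0.002  0.306]
```

```bash
python3 - <<'E'
from path import *
a=cv2.imread("pics/side0.png"); b=camera("side")[:,:,::-1].copy(); cv2.imwrite("pics/s7.png",b)
g=lambda i:cv2.cvtColor(cv2.GaussianBlur(i,(3,3),0),6).astype(int)
d=abs(g(a)-g(b))
for th in np.arange(1.4,.7,-.1):
  pts=[]
  for r in (.08,.10,.12,.13):
    X=c+(.075-r*np.cos(th))*u+.064*v+[0,0,.064+r*np.sin(th)]
    p=proj("side",X).round().astype(int); pts.append((tuple(p),g(a)[p[1],p[0]],g(b)[p[1],p[0]]))
  print(round(th,1),[(tuple(map(int,p)),int(x),int(y)) for p,x,y in pts])
E
```

```text
1.4 [((263, 301), 150, 236), ((265, 287), 191, 241), ((267, 273), 153, 240), ((268, 266), 119, 232)]
1.3 [((270, 301), 104, 230), ((273, 287), 110, 238), ((277, 273), 95, 237), ((279, 266), 96, 223)]
1.2 [((276, 301), 127, 230), ((281, 288), 196, 237), ((286, 274), 154, 227), ((289, 267), 150, 120)]
1.1 [((282, 302), 126, 161), ((288, 289), 196, 215), ((295, 276), 103, 147), ((299, 269), 105, 97)]
1.0 [((287, 304), 153, 136), ((295, 291), 219, 140), ((304, 279), 97, 111), ((308, 272), 181, 104)]
0.9 [((293, 306), 142, 151), ((302, 294), 148, 168), ((311, 282), 97, 101), ((316, 276), 105, 83)]
0.8 [((297, 308), 94, 104), ((308, 297), 154, 166), ((318, 286), 199, 160), ((324, 280), 102, 81)]
```

The cover's edge now lies along the line for 1.0 rad in the side view, so it is following the fingers. I'll continue.

>>> carry_out(
  deltas=[
    {"hand":0,"dp":[0.024,-0.002,0.017],"spin":0},
    {"hand":0,"dp":[0.046,-0.002,0.03],"spin":0},
    {"hand":0,"dp":[0.066,-0.002,0.044],"spin":0},
    {"hand":0,"dp":[0.087,-0.002,0.059],"spin":0},
    {"hand":0,"dp":[0.106,-0.002,0.075],"spin":0},
    {"hand":0,"dp":[0.125,-0.002,0.092],"spin":0},
    {"hand":0,"dp":[0.142,-0.002,0.11],"spin":0},
    {"hand":0,"dp":[0.159,-0.002,0.129],"spin":0},
    {"hand":0,"dp":[0.175,-0.002,0.148],"spin":0},
    {"hand":0,"dp":[0.191,-0.002,0.169],"spin":0},
    {"hand":0,"dp":[0.205,-0.002,0.19],"spin":0},
    {"hand":0,"dp":[0.218,-0.002,0.212],"spin":0},
    {"hand":0,"dp":[0.23,-0.002,0.235],"spin":0},
    {"hand":0,"dp":[0.241,-0.002,0.258],"spin":0},
    {"hand":0,"dp":[0.241,-0.002,0.258],"spin":0},
  ],
)

```text
time: 9.9
ee_pos: [0.4846, 0.1168, 0.1089]
eef_rot: [-0.116, 0.993, -0.0, -0.001]
ft_force: [1.8, 0.5, 2.0]
width: 0.0005
grip_force: 0.9
```

```bash
python3 -c "
from path import *
rows(np.arange(.3,-.12,-.03))"
```

```text
t 9.9 U,V,Z -0.03539585236881952 -0.00010386874170875866 0.108874122348848 F [1.816 0.502 2.001] w 0.000548241189308298
0.3 UZ -0.0354 0.1095 dp [ 0.     0.    -0.002]
0.27 UZ -0.0369 0.1059 dp [0.006 0.    0.012]
0.24 UZ -0.0384 0.1023 dp [0.012 0.    0.026]
0.21 UZ -0.0397 0.0987 dp [0.017 0.    0.041]
0.18 UZ -0.0409 0.095 dp [0.022 0.    0.056]
0.15 UZ -0.042 0.0912 dp [0.026 0.    0.071]
0.12 UZ -0.043 0.0874 dp [0.03  0.    0.086]
0.09 UZ -0.0439 0.0836 dp [0.034 0.    0.101]
0.06 UZ -0.0447 0.0798 dp [0.037 0.    0.116]
0.03 UZ -0.0454 0.0759 dp [0.04  0.    0.132]
0.0 UZ -0.046 0.072 dp [0.042 0.    0.148]
-0.03 UZ -0.0462 0.0687 dp [0.043 0.    0.161]
-0.06 UZ -0.0463 0.0653 dp [0.043 0.    0.174]
-0.09 UZ -0.0462 0.0619 dp [0.043 0.    0.188]
```

>>> carry_out(
  deltas=[
    {"hand":0,"dp":[0.006,0,0.012],"spin":0},
    {"hand":0,"dp":[0.012,0,0.026],"spin":0},
    {"hand":0,"dp":[0.017,0,0.041],"spin":0},
    {"hand":0,"dp":[0.022,0,0.056],"spin":0},
    {"hand":0,"dp":[0.022,0,0.056],"spin":0},
  ],
)

```text
time: 10.4
ee_pos: [0.4797, 0.1157, 0.0953]
eef_rot: [-0.116, 0.993, -0.0, -0.0]
ft_force: [1.9, 0.7, 2.2]
width: 0.0003
grip_force: 1.1
```

>>> carry_out(
  deltas=[
    {"hand":0,"dp":[0.002,0,0.008],"spin":0},
    {"hand":0,"dp":[0.004,0,0.015],"spin":0},
    {"hand":0,"dp":[0.004,0,0.015],"spin":0},
  ],
)

```text
time: 10.7
ee_pos: [0.479, 0.1155, 0.0918]
eef_rot: [-0.116, 0.993, -0.0, -0.0]
ft_force: [2.0, 0.7, 1.8]
width: 0.0003
grip_force: 1.1
```

>>> carry_out(
  deltas=[
    {"hand":0,"dp":[0.002,0,0.006],"spin":0},
    {"hand":0,"dp":[0.002,0,0.008],"spin":0},
    {"hand":0,"dp":[0.002,0,0.008],"spin":0},
  ],
)

```text
time: 11.0
ee_pos: [0.4786, 0.1154, 0.09]
eef_rot: [-0.116, 0.993, 0.0, -0.0]
ft_force: [2.0, -0.3, 2.8]
width: 0.0004
grip_force: 1.2
```

>>> carry_out(
  deltas=[
    {"hand":0,"dp":[0.001,0,0.004],"spin":0},
    {"hand":0,"dp":[0.002,0,0.008],"spin":0},
    {"hand":0,"dp":[0.002,0,0.008],"spin":0},
  ],
)

```text
time: 11.3
ee_pos: [0.4782, 0.1153, 0.0879]
eef_rot: [-0.116, 0.993, 0.0, 0.0]
ft_force: [2.5, 0.1, 1.6]
width: 0.0002
grip_force: 1.2
```

>>> carry_out(
  deltas=[
    {"hand":0,"dp":[0.001,0,0.004],"spin":0},
    {"hand":0,"dp":[0.002,0,0.008],"spin":0},
    {"hand":0,"dp":[0.002,0,0.008],"spin":0},
  ],
)

```text
time: 11.6
ee_pos: [0.4777, 0.1152, 0.086]
eef_rot: [-0.116, 0.993, 0.0, 0.0]
ft_force: [1.5, 0.2, 2.3]
width: 0.0004
grip_force: 1.2
```

>>> carry_out(
  deltas=[
    {"hand":0,"dp":[0.001,0,0.004],"spin":0},
    {"hand":0,"dp":[0.002,0,0.008],"spin":0},
    {"hand":0,"dp":[0.002,0,0.008],"spin":0},
  ],
)

```text
time: 11.9
ee_pos: [0.4771, 0.1151, 0.0839]
eef_rot: [-0.116, 0.993, 0.0, -0.0]
ft_force: [2.9, 0.4, 2.2]
width: 0.0009
grip_force: 1.3
```

>>> carry_out(
  deltas=[
    {"hand":0,"dp":[0,0,0.004],"spin":0},
    {"hand":0,"dp":[0.001,0,0.008],"spin":0},
    {"hand":0,"dp":[0.001,0,0.008],"spin":0},
  ],
)

```text
time: 12.2
ee_pos: [0.4768, 0.115, 0.0819]
eef_rot: [-0.116, 0.993, 0.0, -0.0]
ft_force: [1.8, 1.1, 2.5]
width: 0.0005
grip_force: 1.2
```

>>> carry_out(
  deltas=[
    {"hand":0,"dp":[0,0,0.004],"spin":0},
    {"hand":0,"dp":[0.001,0,0.008],"spin":0},
    {"hand":0,"dp":[0.001,0,0.008],"spin":0},
  ],
)

```text
time: 12.5
ee_pos: [0.4766, 0.115, 0.0799]
eef_rot: [-0.116, 0.993, 0.0, -0.0]
ft_force: [1.8, 0.8, 2.6]
width: 0.0004
grip_force: 1.3
```

>>> carry_out(
  deltas=[
    {"hand":0,"dp":[0,0,0.004],"spin":0},
    {"hand":0,"dp":[0.001,0,0.008],"spin":0},
    {"hand":0,"dp":[0.001,0,0.008],"spin":0},
  ],
)

```text
time: 12.8
ee_pos: [0.4765, 0.1149, 0.0784]
eef_rot: [-0.116, 0.993, 0.0, 0.0]
ft_force: [-0.8, 0.2, 8.7]
width: 0.0004
grip_force: 3.8
```

>>> carry_out(
  deltas=[
    {"hand":0,"dp":[0,0,0.002],"spin":0},
    {"hand":0,"dp":[0,0,0.004],"spin":0},
  ],
)

```text
time: 13.0
ee_pos: [0.4765, 0.1149, 0.0774]
eef_rot: [-0.116, 0.993, 0.0, 0.0]
ft_force: [-0.8, 0.1, 7.8]
width: 0.0003
grip_force: 3.9
```

>>> carry_out(
  deltas=[
    {"hand":0,"dp":[0,0,0.002],"spin":0},
    {"hand":0,"dp":[0,0,0.003],"spin":0},
  ],
)

```text
time: 13.2
ee_pos: [0.4764, 0.1149, 0.0764]
eef_rot: [-0.116, 0.993, 0.0, -0.0]
ft_force: [-0.7, -0.6, 5.6]
width: 0.0005
grip_force: 2.8
```

>>> carry_out(
  deltas=[
    {"hand":0,"dp":[0,0,0.002],"spin":0},
    {"hand":0,"dp":[0,0,0.004],"spin":0},
  ],
)

```text
time: 13.4
ee_pos: [0.4763, 0.1148, 0.0752]
eef_rot: [-0.116, 0.993, 0.0, -0.0]
ft_force: [0.0, 1.0, 3.1]
width: 0.0001
grip_force: 1.6
```

>>> carry_out(
  deltas=[
    {"hand":0,"dp":[0,0,0.002],"spin":0},
    {"hand":0,"dp":[0,0,0.003],"spin":0},
  ],
)

```text
time: 13.6
ee_pos: [0.4762, 0.1148, 0.0742]
eef_rot: [-0.116, 0.993, -0.0, -0.0]
ft_force: [0.4, 0.5, 0.5]
width: 0.0002
grip_force: 0.5
```

Force falls off to 0.5 N, so the catch has snapped. I'll go on gently until the buffer is felt.

>>> carry_out(
  deltas=[
    {"hand":0,"dp":[0,0,0.002],"spin":0},
    {"hand":0,"dp":[0,0,0.003],"spin":0},
  ],
)

```text
time: 13.8
ee_pos: [0.476, 0.1147, 0.0734]
eef_rot: [-0.116, 0.993, -0.0, -0.001]
ft_force: [0.7, -0.3, -0.5]
width: 0.0002
grip_force: 0.0
```

>>> carry_out(
  deltas=[
    {"hand":0,"dp":[0,0,0.002],"spin":0},
    {"hand":0,"dp":[0,0,0.003],"spin":0},
  ],
)

```text
time: 14.0
ee_pos: [0.4762, 0.1148, 0.0728]
eef_rot: [-0.116, 0.993, -0.0, -0.0]
ft_force: [0.1, 0.4, 0.5]
width: 0.0007
grip_force: 0.0
```

>>> carry_out(
  deltas=[
    {"hand":0,"dp":[0,0,0.002],"spin":0},
    {"hand":0,"dp":[0,0,0.004],"spin":0},
  ],
)

```text
time: 14.2
ee_pos: [0.4764, 0.1149, 0.0722]
eef_rot: [-0.116, 0.993, 0.0, -0.0]
ft_force: [-1.9, -1.4, 4.4]
width: 0.0007
grip_force: 2.2
```

>>> carry_out(
  deltas=[
    {"hand":0,"dp":[0,0,0.002],"spin":0},
    {"hand":0,"dp":[0,0,0.003],"spin":0},
  ],
)

```text
time: 14.4
ee_pos: [0.4763, 0.1148, 0.0713]
eef_rot: [-0.116, 0.993, 0.0, -0.0]
ft_force: [-3.4, -0.5, 4.9]
width: 0.0007
grip_force: 2.4
```

>>> carry_out(
  deltas=[
    {"hand":0,"dp":[0,0,0.002],"spin":0},
    {"hand":0,"dp":[0,0,0.003],"spin":0},
  ],
)

```text
time: 14.6
ee_pos: [0.4763, 0.1148, 0.0708]
eef_rot: [-0.116, 0.993, 0.0, -0.0]
ft_force: [-4.4, -1.2, 9.9]
width: 0.0006
grip_force: 4.9
```

>>> carry_out(
  deltas=[
    {"hand":0,"dp":[0,0,0.001],"spin":0},
    {"hand":0,"dp":[0,0,0.002],"spin":0},
  ],
)

```text
time: 14.8
ee_pos: [0.4763, 0.1148, 0.0705]
eef_rot: [-0.116, 0.993, 0.0, -0.0]
ft_force: [-5.9, -2.3, 12.0]
width: 0.0007
grip_force: 6.3
```

The steep rise is the buffer. I'll back off and check that the cover stays down.

>>> carry_out(
  deltas=[
    {"hand":0,"dp":[0,0,-0.01],"spin":0},
    {"hand":0,"dp":[0,0,-0.04],"spin":0},
    {"hand":0,"dp":[0,0,-0.08],"spin":0},
    {"hand":0,"dp":[0,0,-0.08],"spin":0},
    {"hand":0,"dp":[0,0,-0.08],"spin":0},
  ],
)

```text
time: 15.3
ee_pos: [0.4767, 0.1151, 0.0904]
eef_rot: [-0.116, 0.993, 0.0, 0.0]
ft_force: [0.1, -0.2, 0.1]
width: 0.0002
grip_force: 0.0
```

>>> carry_out(
  deltas=[
    {"hand":0,"dp":[0.1,0,-0.2],"spin":0},
    {"hand":0,"dp":[0.2,0,-0.4],"spin":0},
    {"hand":0,"dp":[0.3,0,-0.6],"spin":0},
    {"hand":0,"dp":[0.4,0,-0.7],"spin":0},
    {"hand":0,"dp":[0.4,0,-0.7],"spin":0},
    {"hand":0,"dp":[0.4,0,-0.7],"spin":0},
  ],
)

```text
time: 15.9
ee_pos: [0.3792, 0.0921, 0.2658]
eef_rot: [-0.116, 0.993, 0.001, 0.001]
ft_force: [-0.0, -0.4, -0.9]
width: 0.0002
grip_force: 0.0
```

```bash
python3 - <<'E'
from path import *
s=read_state(); print(s['time'],s['ee_pos'],s['ft_force'])
b=camera("side")[:,:,::-1].copy(); cv2.imwrite("pics/s9.png",b)
b0=cv2.imread("pics/side0.png")
g=cv2.cvtColor(b,6); g0=cv2.cvtColor(b0,6)
# near (+v) rail of the cover: sample grey along it for each angle
for th in (1.3,1.0,.6,.3,.15,.08,.04,0,-.04,-.08):
  q=[proj("side",c+(.075-r*np.cos(th)+.004*np.sin(th))*u+.061*v+[0,0,.064+r*np.sin(th)+.004*np.cos(th)]).round().astype(int) for r in np.linspace(.03,.13,8)]
  print(th,[int(g[p[1],p[0]]) for p in q])
# pad: dark blob where expected at level
p=proj("side",c+(.075-.121)*u+[0,0,.072]); print("pad px",p); x,y=p.round().astype(int)
print(g[y-14:y+15:2,x-16:x+17:4])
# pin top: parked position, compared with expected
P=c*0+[.504,-.0022,.0]
for z in(.05,.07,.094): q=proj("side",P+[0,0,z]).round().astype(int); print("pin",z,q,g[q[1],q[0]-8:q[0]+9:2])
E
```

```text
15.9 [0.379 0.092 0.266] [-0.043 -0.415 -0.866]
1.3 [156, 156, 219, 229, 191, 217, 204, 131]
1.0 [154, 224, 214, 229, 240, 161, 112, 147]
0.6 [219, 217, 213, 214, 219, 220, 84, 216]
0.3 [214, 214, 214, 220, 227, 154, 81, 175]
0.15 [159, 191, 202, 213, 227, 155, 156, 114]
0.08 [157, 157, 164, 176, 211, 177, 155, 151]
0.04 [157, 157, 157, 156, 163, 151, 156, 154]
0 [158, 158, 157, 156, 155, 154, 156, 155]
-0.04 [158, 159, 158, 157, 157, 155, 155, 154]
-0.08 [158, 158, 158, 152, 149, 135, 135, 118]
pad px [330.627 300.613]
[[154 156 155 155 161 241 242 235 125]
 [152 156 155 152 149 212 234 230  98]
 [157 152 140 126 110 147 230 230  96]
 [162 120  99  93  89 115 227 225 114]
 [180 103  92  89  83  99 189 169 145]
 [204 127  89  85  84  93 153 192 191]
 [221 143  84  83  90  94 150 210 206]
 [226 153  84  91  94  89 121 208 209]
 [228 170  99  96  89  83  94 199 207]
 [227 196 126  91  82  84  89 176 207]
 [228 219 143  83  83  90  92 136 175]
 [227 225 154  85  89  89  84 102 117]
 [227 227 169 101  84  81  82  98  89]
 [227 227 196 127  90 107 124 144 118]
 [227 227 219 150 141 150 155 154 142]]
pin 0.05 [307 269] [109 138 146 103  93  91  94 109 116]
pin 0.07 [307 259] [223 219 163 120 118 119 119 197 223]
pin 0.094 [306 246] [224 223 193 125 110 109 114 168 219]
```

In the side camera, the cover's rail lies along the level line (about 0 rad) with nothing holding it. The pad is at its closed position and the pin is still upright in the notch. I'm handing it in.

```bash
python3 -c "
from bench import *
print(close_job())"
```

```text
the job is handed in; nothing more can be done
None
```

The pin is parked upright in the notch and the cover is latched shut at about level; the highest pressing force read was about 14 N, and I handed the job in at about 16 s (the judge's result was not shown).

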